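Put the nozzle cassette away and close the drawer

TASK

The bottle left standing in the open drawer is too tall to go in, and the nozzle cassette on the bench belongs in that drawer. Take the bottle out and stand it upright on the bench top, lay the cassette flat in the drawer, nozzles up, then gently push the drawer fully home until it seats in its detent. Do not tip the bottle or disturb the jar, the flask or the timer.

Things in the scene. Friction and masses are not known exactly. Their poses are not given: they have to be found in the camera images.
- unit: low grey single-drawer unit, fixed to the bench, 155 deep (x) x 146 wide (y) x 72 high; origin at the centre of its underside, on the bench top. The drawer opens out of its front, which faces the unit's own -x; the front plane lies at x = -77.5 in the unit frame. The underside of its top is 64 above the bench, so only things lower than that go in with the drawer. Its position and yaw vary.
- drawer (a joint): opening of the white drawer in m: 0 = home (front plate flush with the unit's front), up to 0.14 = fully out; it slides along the unit's -x as it opens. It runs with about 1 to 2 N of friction; in the last 14 mm a spring roller must be overcome (about 6 to 8 N in all), at less than 5 mm the roller snaps over and pulls the drawer home to 0 by itself and holds it. Short of that the drawer stays ajar. A push of more than 40 N is rough handling.
- drawer_lip (a point): middle of the outer edge of the drawer's metal pull lip, the foremost part of the drawer, 51 above the bench; the lip is 90 long (along the unit's y), 10 thick (z 46 to 56) and stands 14 out from the front plate, which is 132 wide, 8 thick and reaches from z 6 to 62. Push here towards the unit's +x to close the drawer.
- drawer_bay (a point): centre, on the drawer floor (10 above the bench), of the free bay of the drawer: 100 along the unit's x by 122 along its y, bounded by the 8 mm front plate, the 3 mm side walls (30 high above the floor) and a 3 mm partition of the same height at the back. The cassette fits with its long side along the unit's y. At the start the bottle stands in this bay.
- bottle: clear round laboratory bottle with amber content and a blue cap, 56 diameter, 125 high, about 0.13 kg; origin at the centre of its underside, z up its axis. Its side is straight from about 10 to 85 above its underside, then tapers to the neck. Free bench top to stand it on lies between the bench's front edge (x = 0.38 m) and the plate hotel (the wide machine from x = 0.56 m on); the emergency-stop box, 100 mm square or less, stands at x = 0.59, y = -0.48 m.
- cassette: the nozzle cassette: black and blue bar with a row of eight white nozzles on top, 32 (x) x 110 (y) x 34 high, the solid bar being 26 high; about 0.12 kg; origin at the centre of its underside, long axis along its y, z up. Grip it across the 32 mm width. It lies on the bench.
- jar: bystander: clear jar with a yellow cap, 47 diameter, 80 high, loose; origin at the centre of its underside
- flask: bystander: large round bottle with a blue cap and amber content, 87 diameter, 194 high, loose; origin at the centre of its underside
- timer: bystander: flat bench timer, 62 x 68 x 24 high, loose; origin at the centre of its underside
Mind the look-alikes: they are no part of the job. There is more than one size of the unit; the one meant has the size given above.

How it is judged (in metres and radians):
At the end, for the whole second after the job is handed in: The drawer is seated at its detent (opening under 3 mm), the cassette lies flat on the drawer's floor inside it, nozzles up (tilt under 0.12 rad), and the bottle stands upright on the bench top (tilt under 0.1 rad), both at rest (value of joint drawer below 0.003 m and x of cassette in the frame of drawer_bay between -0.055 and 0.055 m and y of cassette in the frame of drawer_bay between -0.03 and 0.03 m and height (world z) of cassette between 0.005 and 0.014 m and angle between cassette's own z axis and vertical below 0.12 rad and height (world z) of bottle between -0.005 and 0.005 m and angle between bottle's own z axis and vertical below 0.1 rad and linear speed of each of bottle, cassette below 0.03 m/s); the robot touches nothing.
It fails at once if the drawer is pushed or struck by the robot with more than 40 N (contact force between any of the fingers, the arm and unit above 40 N).
It fails at once if the bottle is tipped by more than 0.6 rad (angle between bottle's own z axis and vertical above 0.6 rad).
It fails at once if the jar, the flask or the timer is moved by more than 30 mm (distance of any of jar, flask, timer from where it was at the start of the episode above 0.03 m).
It also fails if it takes over 69 s, if anything falls off the work surface, if the arm or the gripper's body presses on something with over 40 N, if the wrist force passes 120 N, or if a joint passes its speed limit or range.

ROBOT

A 6-joint arm with a two-finger parallel gripper is mounted at the origin on a cart in front of the work surface, level with it; the furniture and walls round the work are solid. World frame = base frame: x ahead of the robot, y to its left, z up, the work surface at z = 0. Lengths are in m, angles in degrees, forces in N, time in s.
With the tool pointing down it reaches from about 0.275 to 1 m from the base axis. Payload 8.4 kg.
Tool frame: the origin (TCP) lies on the centre line of the jaws, within the pads' length; the fingertips stand 14 mm ahead of it and the grasp point (between the pads) lies 5 mm behind it; y points along the fingers, x is the direction in which the jaws open and shut, and the axes are right-handed (so a half turn about y gives the same grasp; the last joint's range is limited). The gripper opens to 85 mm and grips with 20 to 120 N. Pads are 22 mm wide; open, the fingers measure 114 mm over their backs; the gripper's body (76 mm by 85 mm) begins 54 mm behind the grasp point. The pads swing forward as they close: fully open they stand 13 mm farther back than shut.
Start: joints at [-73.018, 20.225, 93.587, -0, 66.188, -0.138], TCP at [0.184, -0.597, 0.245] pointing down, gripper open.
Joint ranges: [-150.9, 150.9], [-52.94, 120.26], [3.33, 152.33], [-74.26, 254.26], [0, 154.13], [-172.89, 172.89]. Speed limits (degrees/s): [127.2, 127.2, 159.86, 180, 180, 180].

INTERFACE

Orientations are given as a 3x3 rotation matrix whose columns are the frame's x, y, z axes.
In Python, from station import env, vision, job gives the robot as it stands.
- The arm moves only by the shell command python3 -m inch 'ROWS' [FORCE]. ROWS is JSON, a list of rows, each an object with "hand": the finger opening in cm, from 0 to 8.54; "travel": the shift along the tool's x, y, z in cm, a list of three; "turn": the turn about the tool's y in degrees. In form: [{"hand": hand, "travel": [tx, ty, tz], "turn": turn}, ...]. A call has 1 to 10 rows; each row shifts and turns the commanded pose from where the row before left it, along the tool's axes as they then stand; what a row does not reach is not made up. A row lasts 1/10 s, in which the tool goes at most 50 mm and 8.59 degrees, less where a joint would pass 70% of its speed; a pose out of reach is approached as far as the arm can. A call with a gripper value outside its range is refused whole. The fingers move at their own pace and stop on an object; FORCE is the grip in N (left out, the last holds). Time passes only in rows, so rows that do not move let the fingers close. It gives the time, the measured TCP pose, the force and the opening at its end, in the units of the state.
- env.get_state(): the state, without advancing time (a new reading comes with each control period).
- vision.camera(name): name is "side" or "top"; returns a dict with "color" (420x560x3 uint8, red, green, blue), "camera_matrix" (3x3 intrinsics, pixels), "dist" ([k1, k2, p1, p2, k3] as OpenCV has them; the pictures are not rectified), "cam_to_world" (4x4, takes a point from camera to world coordinates). Camera axes: x right, y down, z forward; pixel columns grow to the right and rows downward; lengths in m; the calibration is good to about 2 mm. A picture is of the moment at which its call begins. There is no depth.
- job.sign_off(): hands the job in, once; it reports no verdict.
Trained networks look in the newest picture that a camera, given by its name, has taken for a name from the list of things; names that differ only in an ending like _2 or _b are one class to them, and where a whole thing is asked for, a point or a joint stands for the part that bears it (a point fixed in the world has none). Each returns a list of dicts, best first, with "conf" (0 to 1); they miss things now and then, are a little off and sometimes report something else, mostly with a low value. They report only what shows in the picture. A call takes as long as a camera call. They do not tell look-alikes from the thing itself.
- vision.spot_in(query, camera): "position" ([x, y, z] in m, in the coordinates of the camera as it stood for that picture, good to about 4 mm: the middle of the surface that is visible of it).
- vision.silhouettes(query, camera): "mask" (420x560 bool, what is visible of it).
- vision.pinpoint(query, camera): "position" ([x, y, z] in m, in the coordinates of the camera as it stood for that picture, good to about 4 mm: a listed point, or the origin of a listed thing).
The state is a dict: "t": time; "joints": joint angles; "qd": joint speeds; "tau": joint torques, N m; "position": TCP position; "orientation": TCP orientation; "wrist_force": force on the tool from outside, world axes, zero at the start; "wrist_torque": the same for the moment, N m; "grip_width": finger opening in m.
Only numpy, scipy, OpenCV 4.12 (cv2) and the standard library are available. Lean on these libraries where they do the work, as an engineer would, in place of code of your own. Each camera call takes 0.05 s, during which the arm holds its last target. There are 200 camera calls.

## Working session

There is one attempt and no reset: what is moved stays moved. The work goes in short steps, Python scripts to look and compute and a shell command to move; the robot and the scene stay as the last step left them, time stands still between calls to the robot, and variables do not carry over. Pictures are saved under pics/ and viewed, about 8 in all and at most 12, crops included, and the job is handed in when it is done.

```bash
ls; mkdir -p pics
cat > h.py <<'E'
import numpy as np, cv2
from station import env, vision, job
def snap(cam,name=None):
    c=vision.camera(cam)
    if name: cv2.imwrite('pics/'+name,c['color'][:,:,::-1])
    return c
def world(c,p):
    T=np.array(c['cam_to_world']); return T[:3,:3]@np.array(p)+T[:3,3]
def ray(c,uv,z):
    T=np.array(c['cam_to_world']); n=cv2.undistortPoints(np.array([[uv]],float),np.array(c['camera_matrix']),np.array(c['dist']))[0,0]
    d=T[:3,:3]@np.array([n[0],n[1],1]); o=T[:3,3]; return o+d*(z-o[2])/d[2]
def proj(c,p):
    T=np.linalg.inv(np.array(c['cam_to_world'])); q=T[:3,:3]@np.array(p)+T[:3,3]
    return cv2.projectPoints(q.reshape(1,1,3),np.zeros(3),np.zeros(3),np.array(c['camera_matrix']),np.array(c['dist']))[0].ravel()
E
python3 - <<'E'
from h import *
for cam in ['top','side']:
    c=snap(cam,cam+'0.png')
    print(cam,np.array(c['cam_to_world'])[:3,3].round(3),c['camera_matrix'][0][0])
    for q in ['unit','drawer_lip','drawer_bay','bottle','cassette','jar','flask','timer']:
        for r in vision.pinpoint(q,cam): 
            w=world(c,r['position']);print(q,round(r['conf'],2),w.round(3),proj(c,w).round())
s=env.get_state();print(s)
E
```

```text
pics
top [-0.511 -0.24   1.47 ] 540.1470945674187
unit 0.53 [ 0.494 -0.654 -0.   ] [441. 238.]
unit 0.29 [0.506 0.437 0.001] [119. 206.]
drawer_lip 0.87 [ 0.453 -0.08   0.052] [266. 224.]
drawer_lip 0.45 [ 0.474 -0.595  0.039] [427. 235.]
drawer_lip 0.26 [ 0.486 -0.301  0.001] [334. 230.]
drawer_bay 0.57 [ 0.467 -0.151  0.008] [288. 230.]
drawer_bay 0.55 [ 0.488 -0.641  0.007] [438. 238.]
bottle 0.64 [ 0.483 -0.16   0.011] [292. 226.]
cassette 0.89 [ 0.489  0.315 -0.004] [152. 214.]
flask 0.82 [ 0.507  0.439 -0.001] [119. 206.]
timer 0.96 [ 0.447 -0.489  0.002] [392. 245.]
side [0.508 0.913 1.031] 418.196309243716
unit 0.97 [ 0.485 -0.3    0.   ] [280. 179.]
drawer_lip 0.85 [ 0.451 -0.085  0.05 ] [291. 209.]
drawer_lip 0.46 [ 0.472 -0.603  0.038] [282. 126.]
drawer_bay 0.91 [ 0.466 -0.155  0.008] [286. 203.]
drawer_bay 0.63 [ 0.493 -0.646  0.011] [277. 125.]
bottle 0.98 [ 0.483 -0.165  0.009] [281. 201.]
cassette 0.8 [ 0.485  0.313 -0.   ] [283. 323.]
jar 0.81 [ 0.461  0.156 -0.003] [290. 277.]
flask 0.56 [0.506 0.434 0.001] [275. 366.]
timer 0.45 [ 0.45  -0.492  0.003] [288. 148.]
{'t': 0.9, 'joints': array([-7.30199835e+01,  2.02246768e+01,  9.35890114e+01, -2.30455705e-03,
        6.61880453e+01, -1.37258028e-01]), 'qd': array([-0.04809171,  0.0076512 , -0.03884166, -0.04444573, -0.02879538,
        0.00422966]), 'tau': array([-2.01882438e-03, -6.05158138e+01, -3.42438734e+01, -1.45551094e-04,
        9.17615835e-04, -7.23390031e-06]), 'position': array([ 0.18394113, -0.59730078,  0.24527337]), 'orientation': array([[ 2.94344001e-01, -4.40294493e-05,  9.55699538e-01],
       [-9.55699539e-01,  1.81888554e-05,  2.94344002e-01],
       [-3.03428850e-05, -9.99999999e-01, -3.67251439e-05]]), 'wrist_force': array([-0.14204724,  0.55472798,  0.05653639]), 'wrist_torque': array([-0.00774931, -0.02051842, -0.0395758 ]), 'grip_width': 0.08547970987642027}
```

View pics/top0.png

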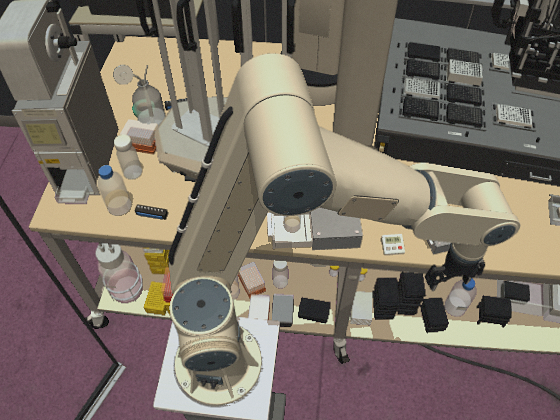

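View pics/side0.png

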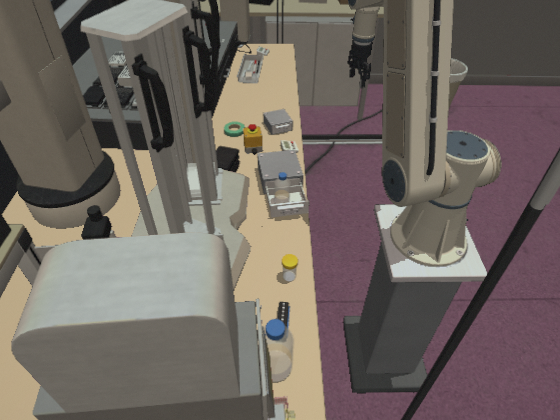

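The side view shows the grey unit at about (280,170), with its drawer open towards +y. The bottle stands in the drawer at (282,190), the lip is at (290,209), the jar at (290,268) and the cassette at (284,315), close beside the flask at (277,350). The small unit at (278,120) is a look-alike. I'll start the turn and crop the drawer area for yaw.

```bash
python3 -m inch '[{"hand":8.5,"travel":[0,0,0],"turn":-8.2},{"hand":8.5,"travel":[0,0,0],"turn":-8.2},{"hand":8.5,"travel":[0,0,0],"turn":-8.2},{"hand":8.5,"travel":[0,0,0],"turn":-8.2},{"hand":8.5,"travel":[0,0,0],"turn":-8.2},{"hand":8.5,"travel":[0,0,0],"turn":-8.2},{"hand":8.5,"travel":[0,0,0],"turn":-8.2},{"hand":8.5,"travel":[0,0,0],"turn":-8.2},{"hand":8.5,"travel":[0,0,0],"turn":-8.2},{"hand":8.5,"travel":[0,0,0],"turn":-8.2}]' 40
cat >> h.py <<'E'
def togo(p):
    s=env.get_state(); R=np.array(s['orientation']); d=R.T@(np.array(p)-s['position'])*100
    print('t',round(s['t'],2),'pos',s['position'].round(4),'yaw',np.degrees(np.arctan2(R[1,0],R[0,0])).round(1),'togo cm',d.round(2),'F',np.round(s['wrist_force'],1),'w',round(s['grip_width'],4))
E
python3 - <<'E'
from h import *
togo([.483,-.163,.245])
a=cv2.imread('pics/side0.png')
x=cv2.resize(a[140:220,240:320],None,fx=7,fy=7,interpolation=cv2.INTER_CUBIC)
cv2.imwrite('pics/crop.png',x)
E
```

```text
t: 1.9
position: [0.184, -0.5973, 0.2453]
orientation: [[0.986, 0.0, -0.164], [0.164, -0.0, 0.986], [0.0, -1.0, -0.0]]
wrist_force: [0.5, 0.5, -0.5]
grip_width: 0.0852
t 1.9 pos [ 0.184  -0.5973  0.2453] yaw 9.5 togo cm [3.663e+01 3.000e-02 3.793e+01] F [ 0.5  0.5 -0.5] w 0.0852
```

View pics/crop.png

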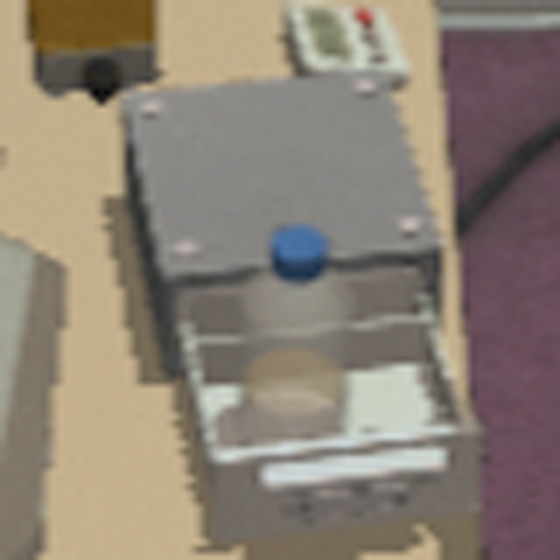

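The crop shows the unit's top corners at about (128,95), (380,75), (440,245) and (168,278). The front plate's top edge runs from (215,460) to (475,430), with the bottle well inside the bay.

```bash
python3 - <<'E'
from h import *
c=vision.camera('side')
f=lambda u,v,z: ray(c,(240+u/7-.43,140+v/7-.43),z)[:2]
P=[f(*q,.072) for q in [(124,95),(380,75),(441,245),(166,278)]]
Q=[f(*q,.062) for q in [(213,462),(477,432)]]
L=[f(*q,.056) for q in [(262,484),(447,467)]]
for n,p in zip('abcdqrlm',P+Q+L): print(n,p.round(3))
an=lambda a,b: np.degrees(np.arctan2(*(b-a)[::-1])).round(1)
print(an(P[1],P[0]),an(P[2],P[3]),an(Q[1],Q[0]),an(L[1],L[0]),'x:',an(P[3],P[0])+90,an(P[2],P[1])+90)
print('centre',np.mean(P,0),np.linalg.norm(P[0]-P[1]),np.linalg.norm(P[0]-P[3]))
b=vision.pinpoint('bottle','side'); print(world(c,b[0]['position']))
E
python3 -m inch '[{"hand":8.5,"travel":[3.7,0,3.8],"turn":0},{"hand":8.5,"travel":[3.7,0,3.8],"turn":0},{"hand":8.5,"travel":[3.7,0,3.8],"turn":0},{"hand":8.5,"travel":[3.7,0,3.8],"turn":0},{"hand":8.5,"travel":[3.7,0,3.8],"turn":0},{"hand":8.5,"travel":[3.7,0,3.8],"turn":0},{"hand":8.5,"travel":[3.7,0,3.8],"turn":0},{"hand":8.5,"travel":[3.7,0,3.8],"turn":0},{"hand":8.5,"travel":[3.7,0,3.8],"turn":0},{"hand":8.5,"travel":[3.3,0,3.7],"turn":0}]'
```

```text
a [ 0.571 -0.364]
b [ 0.432 -0.382]
c [ 0.406 -0.237]
d [ 0.546 -0.212]
q [ 0.522 -0.089]
r [ 0.395 -0.109]
l [ 0.498 -0.08 ]
m [ 0.41  -0.091]
7.4 10.4 9.1 7.2 x: 9.400000000000006 10.200000000000003
centre [ 0.48879583 -0.29873511] 0.14038776086978666 0.15440904361684799
[ 0.48253327 -0.16231391  0.0107038 ]
t: 3.0
position: [0.4707, -0.1857, 0.2456]
orientation: [[0.988, 0.001, -0.154], [0.154, -0.0, 0.988], [0.001, -1.0, -0.001]]
wrist_force: [1.1, -0.7, -0.1]
grip_width: 0.0849
```

```bash
python3 -m inch '[{"hand":8.5,"travel":[0,0,0],"turn":0},{"hand":8.5,"travel":[0,0,0],"turn":0},{"hand":8.5,"travel":[0,0,0],"turn":0}]'
python3 - <<'E'
from h import *
for k in ('top','side'):
  c=snap(k,k+'1.png')
  b=vision.pinpoint('bottle',k); print([(r['conf'],world(c,r['position']).round(4)) for r in b])
togo([.483,-.163,.080])
a=cv2.imread('pics/side1.png')
cv2.imwrite('pics/crop1.png',cv2.resize(a[130:230,230:330],None,fx=5,fy=5,interpolation=cv2.INTER_CUBIC))
E
```

```text
t: 3.3
position: [0.4691, -0.188, 0.2452]
orientation: [[0.988, -0.0, -0.156], [0.156, -0.0, 0.988], [-0.0, -1.0, -0.0]]
wrist_force: [0.4, -0.6, 0.7]
grip_width: 0.0846
[(0.89, array([ 0.4841, -0.1575,  0.01  ]))]
[(0.62, array([ 0.4833, -0.163 ,  0.0092]))]
t 3.5 pos [ 0.469  -0.1886  0.2453] yaw 9.0 togo cm [ 1.79 16.53  2.31] F [ 0.   0.5 -0.4] w 0.0849
```

View pics/crop1.png

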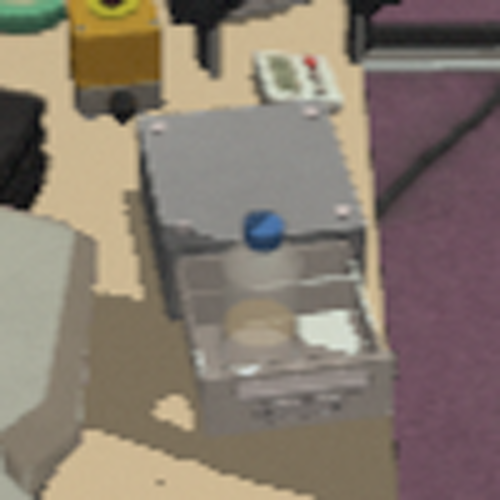

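The bottle is still in place and the open fingers are at the top of the crop. I'll centre over it and descend.

```bash
python3 -m inch '[{"hand":8.5,"travel":[1.8,0,2.5],"turn":0},{"hand":8.5,"travel":[0,0,0],"turn":0},{"hand":8.5,"travel":[0,2.5,0],"turn":0},{"hand":8.5,"travel":[0,2.5,0],"turn":0},{"hand":8.5,"travel":[0,2.5,0],"turn":0},{"hand":8.5,"travel":[0,2.5,0],"turn":0},{"hand":8.5,"travel":[0,2,0],"turn":0},{"hand":8.5,"travel":[0,2,0],"turn":0},{"hand":8.5,"travel":[0,1.5,0],"turn":0},{"hand":8.5,"travel":[0,0,0],"turn":0}]'
python3 -c "
from h import *
togo([.483,-.162,.080])"
```

```text
t: 4.5
position: [0.4817, -0.1603, 0.0886]
orientation: [[0.988, -0.003, -0.157], [0.157, 0.001, 0.988], [-0.003, -1.0, 0.002]]
wrist_force: [-1.0, 0.6, 1.0]
grip_width: 0.0851
t 4.5 pos [ 0.4817 -0.1603  0.0886] yaw 9.1 togo cm [ 0.1   0.86 -0.19] F [-1.   0.6  1. ] w 0.0851
```

```bash
python3 -m inch '[{"hand":8.5,"travel":[0.1,0.3,0],"turn":0},{"hand":8.5,"travel":[0,0.3,0],"turn":0},{"hand":8.5,"travel":[0,0,0],"turn":0}]'
python3 -m inch '[{"hand":6.5,"travel":[0,0,0],"turn":0},{"hand":6,"travel":[0,0,0],"turn":0},{"hand":5.5,"travel":[0,0,0],"turn":0},{"hand":5,"travel":[0,0,0],"turn":0},{"hand":4.5,"travel":[0,0,0],"turn":0},{"hand":4,"travel":[0,0,0],"turn":0},{"hand":4,"travel":[0,0,0],"turn":0},{"hand":4,"travel":[0,0,0],"turn":0}]' 40
```

```text
t: 4.8
position: [0.4846, -0.16, 0.0847]
orientation: [[0.987, 0.001, -0.158], [0.158, -0.0, 0.987], [0.001, -1.0, -0.0]]
wrist_force: [-0.4, -0.6, -0.4]
grip_width: 0.0852
t: 5.6
position: [0.4844, -0.1599, 0.0849]
orientation: [[0.987, 0.0, -0.159], [0.159, -0.0, 0.987], [0.0, -1.0, -0.0]]
wrist_force: [-2.2, -1.0, 6.5]
grip_width: 0.0543
```

Width reads 54.3 against 56, with 6.5 N upward, so the pads may be partly on the taper. I'll reopen and grip 6 mm lower.

```bash
python3 -m inch '[{"hand":7.0,"travel":[0,0,0],"turn":0},{"hand":7,"travel":[0,0,0],"turn":0},{"hand":7,"travel":[0,0,0],"turn":0},{"hand":7,"travel":[0,0.3,0],"turn":0},{"hand":7,"travel":[0,0.3,0],"turn":0},{"hand":7,"travel":[0,0,0],"turn":0}]'
python3 -m inch '[{"hand":6,"travel":[0,0,0],"turn":0},{"hand":5.5,"travel":[0,0,0],"turn":0},{"hand":5,"travel":[0,0,0],"turn":0},{"hand":4.5,"travel":[0,0,0],"turn":0},{"hand":4,"travel":[0,0,0],"turn":0},{"hand":4,"travel":[0,0,0],"turn":0},{"hand":4,"travel":[0,0,0],"turn":0}]' 40
```

```text
t: 6.2
position: [0.4842, -0.1597, 0.0779]
orientation: [[0.987, -0.0, -0.159], [0.159, 0.0, 0.987], [-0.0, -1.0, 0.0]]
wrist_force: [-0.1, 0.1, -0.9]
grip_width: 0.0701
t: 6.9
position: [0.4842, -0.1598, 0.0783]
orientation: [[0.987, -0.0, -0.159], [0.159, 0.0, 0.987], [-0.0, -1.0, 0.0]]
wrist_force: [-3.0, -0.1, 5.3]
grip_width: 0.0549
```

```bash
python3 -m inch '[{"hand":4,"travel":[0,-0.5,0],"turn":0},{"hand":4,"travel":[0,-1,0],"turn":0},{"hand":4,"travel":[0,-1,0],"turn":0},{"hand":4,"travel":[0,-1.5,0],"turn":0},{"hand":4,"travel":[0,-1.5,0],"turn":0},{"hand":4,"travel":[0,-1.5,0],"turn":0},{"hand":4,"travel":[0,-1.5,0],"turn":0},{"hand":4,"travel":[0,-1,0],"turn":0},{"hand":4,"travel":[0,-0.5,0],"turn":0},{"hand":4,"travel":[0,0,0],"turn":0}]'
python3 - <<'E'
from h import *
c=snap('side','side2.png')
print([(r['conf'],world(c,r['position']).round(4)) for r in vision.pinpoint('bottle','side')])
togo([.465,.045,.178])
a=cv2.imread('pics/side2.png')
cv2.imwrite('pics/crop2.png',cv2.resize(a[130:290,220:340],None,fx=4,fy=4,interpolation=cv2.INTER_CUBIC))
E
```

```text
t: 7.9
position: [0.4847, -0.1598, 0.179]
orientation: [[0.987, 0.001, -0.159], [0.159, -0.0, 0.987], [0.001, -1.0, -0.001]]
wrist_force: [-0.7, 0.9, -2.1]
grip_width: 0.0542
[(0.69, array([ 0.4837, -0.1686,  0.1114])), (0.56, array([ 0.4533, -0.4877,  0.0035]))]
t 8.0 pos [ 0.4841 -0.1597  0.1779] yaw 9.1 togo cm [ 1.36 -0.   20.51] F [-0.9 -0.6 -2.4] w 0.0543
```

View pics/crop2.png

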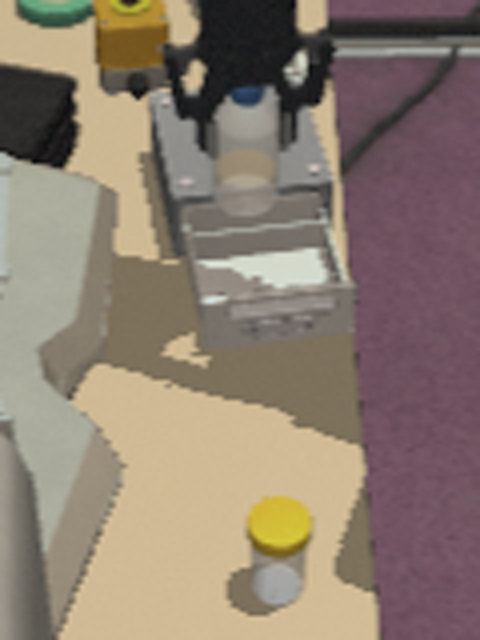

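The bottle is held upright above the drawer, in the crop at (245,160), and the bench between the drawer and the jar is free. I'll carry it across.

```bash
python3 -m inch '[{"hand":4,"travel":[0,0,0.8],"turn":0},{"hand":4,"travel":[0.1,0,1.7],"turn":0},{"hand":4,"travel":[0.2,0,2.5],"turn":0},{"hand":4,"travel":[0.2,0,2.8],"turn":0},{"hand":4,"travel":[0.2,0,2.8],"turn":0},{"hand":4,"travel":[0.2,0,2.8],"turn":0},{"hand":4,"travel":[0.2,0,2.8],"turn":0},{"hand":4,"travel":[0.2,0,2.2],"turn":0},{"hand":4,"travel":[0.1,0,1.4],"turn":0},{"hand":4,"travel":[0,0,0.7],"turn":0}]'
python3 -m inch '[{"hand":4,"travel":[0,1,0],"turn":0},{"hand":4,"travel":[0,2,0],"turn":0},{"hand":4,"travel":[0,2,0],"turn":0},{"hand":4,"travel":[0,2,0],"turn":0},{"hand":4,"travel":[0,1.5,0],"turn":0},{"hand":4,"travel":[0,1,0],"turn":0},{"hand":4,"travel":[0,0.5,0],"turn":0},{"hand":4,"travel":[0,0.3,0],"turn":0},{"hand":4,"travel":[0,0,0],"turn":0},{"hand":4,"travel":[0,0,0],"turn":0}]'
```

```text
t: 9.0
position: [0.4652, 0.046, 0.1779]
orientation: [[0.987, -0.001, -0.16], [0.16, 0.0, 0.987], [-0.001, -1.0, 0.0]]
wrist_force: [-0.1, -0.5, -2.7]
grip_width: 0.0545
t: 10.0
position: [0.4661, 0.0449, 0.0757]
orientation: [[0.987, 0.001, -0.158], [0.158, 0.0, 0.987], [0.001, -1.0, -0.0]]
wrist_force: [-0.6, 0.5, -2.4]
grip_width: 0.0544
```

```bash
python3 -m inch '[{"hand":4,"travel":[0,0.3,0],"turn":0},{"hand":4,"travel":[0,0.2,0],"turn":0},{"hand":4,"travel":[0,0.1,0],"turn":0},{"hand":4,"travel":[0,0,0],"turn":0}]'
python3 -m inch '[{"hand":4,"travel":[0,0.1,0],"turn":0},{"hand":4,"travel":[0,0,0],"turn":0}]'
```

```text
t: 10.4
position: [0.4656, 0.0449, 0.0692]
orientation: [[0.987, -0.0, -0.159], [0.159, 0.0, 0.987], [-0.0, -1.0, 0.0]]
wrist_force: [-0.4, 0.3, -0.9]
grip_width: 0.054
t: 10.6
position: [0.4658, 0.0449, 0.0684]
orientation: [[0.987, 0.0, -0.159], [0.159, -0.0, 0.987], [0.0, -1.0, -0.0]]
wrist_force: [-0.3, -0.1, 0.5]
grip_width: 0.0545
```

```bash
python3 -m inch '[{"hand":5.8,"travel":[0,0,0],"turn":0},{"hand":6.5,"travel":[0,0,0],"turn":0},{"hand":7.5,"travel":[0,0,0],"turn":0},{"hand":8.5,"travel":[0,0,0],"turn":0},{"hand":8.5,"travel":[0,-1,0],"turn":0},{"hand":8.5,"travel":[0,-2,0],"turn":0},{"hand":8.5,"travel":[0,-3,0],"turn":0},{"hand":8.5,"travel":[0,-3,0],"turn":0},{"hand":8.5,"travel":[0,-3,0],"turn":0},{"hand":8.5,"travel":[0,-2,0],"turn":0}]'
python3 - <<'E'
from h import *
for k in ('top','side'):
  c=snap(k,k+'3.png')
  for q in ['bottle','cassette','jar','flask']:
    print(k,q,[(r['conf'],world(c,r['position']).round(4)) for r in vision.pinpoint(q,k)])
  for m in vision.silhouettes('cassette',k)[:1]:
    M=m['mask'];v,u=np.nonzero(M); r=cv2.minAreaRect(np.c_[u,v].astype(np.float32)); print(r)
    W=np.array([ray(c,(a,b),.026)[:2] for a,b in zip(u,v)]); r=cv2.minAreaRect((W*1000).astype(np.float32)); print(m['conf'],r); 
    d=np.linalg.svd(W-W.mean(0))[2][0]; print('pca',np.degrees(np.arctan2(d[1],d[0])))
togo([.487,.314,.2])
a=cv2.imread('pics/side3.png')[220:390,220:340];b=cv2.imread('pics/top3.png')[150:235,85:205]
cv2.imwrite('pics/crop3.png',np.vstack([cv2.resize(x,(480,x.shape[0]*4)if x is b else (420,595),interpolation=cv2.INTER_CUBIC) for x in [a]]))
cv2.imwrite('pics/crop4.png',cv2.resize(b,None,fx=5,fy=5,interpolation=cv2.INTER_CUBIC))
E
```

```text
t: 11.6
position: [0.4662, 0.0449, 0.2111]
orientation: [[0.987, 0.003, -0.159], [0.159, 0.0, 0.987], [0.003, -1.0, -0.0]]
wrist_force: [-0.1, -0.4, 0.6]
grip_width: 0.0848
top bottle [(0.84, array([0.4679, 0.0458, 0.0005]))]
top cassette [(0.43, array([ 0.4849,  0.3153, -0.0029]))]
top jar [(0.75, array([0.4647, 0.162 , 0.0035]))]
top flask []
((160.0, 212.5), (11.0, 12.0), 90.0)
0.66 ((478.689697265625, 279.3002624511719), (49.36014938354492, 40.583824157714844), 13.355566024780273)
pca -129.1151283231009
side bottle [(0.8, array([0.4641, 0.0382, 0.0025]))]
side cassette [(0.62, array([0.4859, 0.3145, 0.0048]))]
side jar [(0.92, array([ 0.4591,  0.1603, -0.005 ]))]
side flask [(0.9, array([0.5074, 0.4345, 0.0009]))]
((283.0, 313.0), (24.0, 12.0), 90.0)
0.51 ((484.4256591796875, 295.864501953125), (74.92863464355469, 32.82470703125), 88.4483413696289)
pca 93.85896059240689
t 12.2 pos [0.4654 0.0448 0.2077] yaw 9.1 togo cm [ 6.39  0.77 26.23] F [-0.5  0.8 -0.4] w 0.0851
```

View pics/crop3.png

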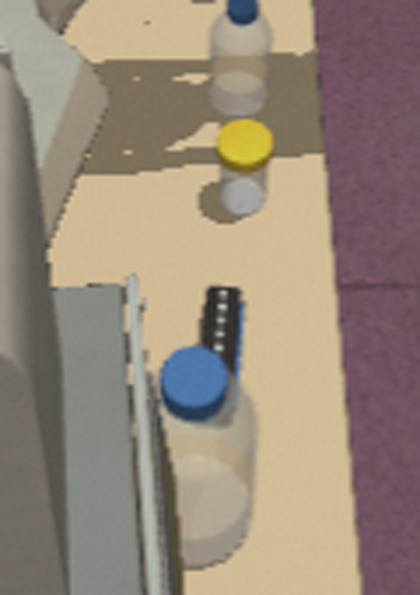

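The bottle stands upright at (240,60). The jar at (245,170) is untouched, and the cassette at (220,325) is partly hidden by the flask. I'll check the cassette's yaw in the top view.

View pics/crop4.png

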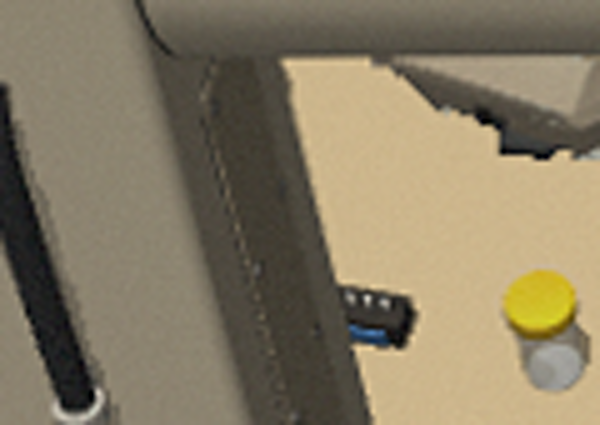

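The arm hides part of the cassette here, around (375,315). It was clear in the first top picture, so I'll fit its axis from that.

Run:
```python
from h import *
c=vision.camera('top')
a=cv2.imread('pics/top0.png').astype(int)[195:228,128:176]
dark=(a[:,:,2]<110)   # low red: black or blue
n,l,s,_=cv2.connectedComponentsWithStats(dark.astype(np.uint8)); k=1+np.argmax(s[1:,4]); M=l==k
print(s[k]); 
for r in M: print(''.join('#' if x else '.' for x in r))
v,u=np.nonzero(M)
U=np.arange(u.min()+2,u.max()-1)
for nm,f,z in [('top',lambda x:v[u==x].min(),.026),('bot',lambda x:v[u==x].max()+1,.003)]:
    p=np.polyfit(U,[f(x) for x in U],1); e=[ray(c,(x+128,np.polyval(p,x)+195),z)[:2] for x in (u.min(),u.max()+1)]
    d=e[0]-e[1]; print(nm,e,np.linalg.norm(d),np.degrees(np.arctan2(d[1],d[0])))
```

```text
[  7  10  33  15 318]
................................................
................................................
................................................
................................................
................................................
................................................
................................................
................................................
................................................
................................................
.........######.................................
........#..##..#######..........................
........##.##..#..##.#######....................
.......##########.##.##..#########..............
.......#############.##.##..##.#######..........
.......####################.##.##..####.........
.......###########################.####.........
.......#################################........
........################################........
........################################........
...........############################.........
................#######################.........
.....................##################.........
...........................###########..........
.................................#..##..........
................................................
................................................
................................................
................................................
................................................
................................................
................................................
................................................
top [array([0.50257149, 0.3729247 ]), array([0.49332006, 0.25500428])] 0.11828277234694959 85.51405955325012
bot [array([0.47449405, 0.37059456]), array([0.46421101, 0.2522978 ])] 0.11874284469121502 85.0320083198903
```

```bash
python3 -m inch '[{"hand":8.5,"travel":[0.6,0,1.5],"turn":0},{"hand":8.5,"travel":[0.7,0,2.9],"turn":0},{"hand":8.5,"travel":[0.7,0,3],"turn":0},{"hand":8.5,"travel":[0.7,0,3.1],"turn":0},{"hand":8.5,"travel":[0.7,0,3.1],"turn":0},{"hand":8.5,"travel":[0.7,0,3.1],"turn":0},{"hand":8.5,"travel":[0.7,0,3],"turn":0},{"hand":8.5,"travel":[0.7,0,3],"turn":0},{"hand":8.5,"travel":[0.5,0,2.3],"turn":0},{"hand":8.5,"travel":[0.2,0,1.2],"turn":0}]'
python3 -m inch '[{"hand":8.5,"travel":[0,0,0],"turn":6.9},{"hand":7,"travel":[0,1.5,0],"turn":6.9},{"hand":6,"travel":[0,2.5,0],"turn":0},{"hand":6,"travel":[0,2.5,0],"turn":0},{"hand":6,"travel":[0,1.5,0],"turn":0},{"hand":6,"travel":[0,0,0],"turn":0},{"hand":6,"travel":[0,0,0],"turn":0}]'
python3 - <<'E'
from h import *
for k in ('top','side'):
  c=snap(k,k+'5.png')
  for q in ['cassette','jar','flask']:
    print(k,q,[(r['conf'],world(c,r['position']).round(4)) for r in vision.pinpoint(q,k)])
togo([.485,.313,.018])
a=cv2.imread('pics/side5.png')[260:390,230:340];b=cv2.imread('pics/top5.png')[150:260,95:205]
cv2.imwrite('pics/crop5.png',np.hstack([cv2.resize(x,(390,450),interpolation=cv2.INTER_CUBIC) for x in (a,b)]))
E
```

```text
t: 13.25
position: [0.4854, 0.3152, 0.208]
orientation: [[0.987, -0.0, -0.16], [0.16, 0.0, 0.987], [-0.0, -1.0, 0.0]]
wrist_force: [-0.4, 0.3, -0.3]
grip_width: 0.0852
t: 13.95
position: [0.4856, 0.3133, 0.1286]
orientation: [[0.997, -0.0, 0.082], [-0.082, -0.0, 0.997], [-0.0, -1.0, -0.0]]
wrist_force: [0.4, -0.7, 0.3]
grip_width: 0.0601
top cassette [(0.64, array([ 0.4894,  0.315 , -0.0024])), (0.54, array([ 0.4552, -0.0822,  0.0523]))]
top jar [(0.51, array([0.4649, 0.1586, 0.0014]))]
top flask [(0.83, array([0.5054, 0.4385, 0.001 ]))]
side cassette [(0.61, array([0.4841, 0.3129, 0.0015]))]
side jar []
side flask [(0.77, array([ 5.068e-01,  4.358e-01, -3.000e-04]))]
t 14.35 pos [0.4856 0.3135 0.1288] yaw -4.7 togo cm [-0.06 11.08 -0.06] F [-0.3  0.3  0.9] w 0.0602
```

View pics/crop5.png

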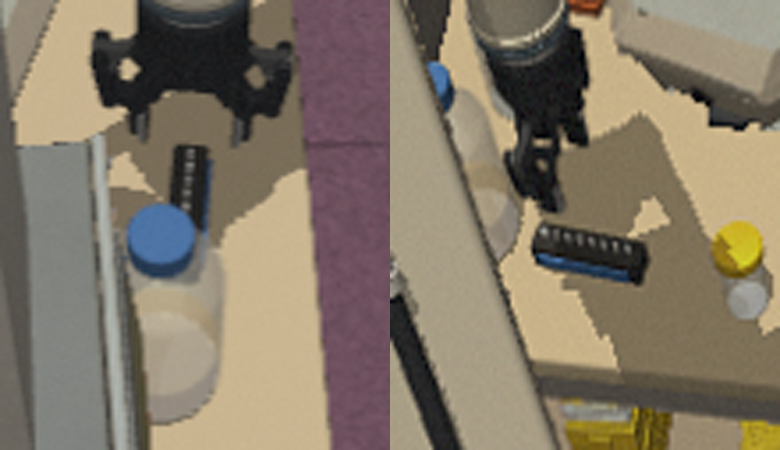

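The jaws straddle the cassette, which is at (190,185) in the left crop and (590,255) in the right one. The flask and jar are untouched. I'll descend and grip.

```bash
python3 -m inch '[{"hand":6,"travel":[0,1,0],"turn":0},{"hand":6,"travel":[0,2,0],"turn":0},{"hand":6,"travel":[0,2,0],"turn":0},{"hand":6,"travel":[0,2,0],"turn":0},{"hand":6,"travel":[0,1.5,0],"turn":0},{"hand":6,"travel":[0,1,0],"turn":0},{"hand":6,"travel":[0,0.8,0],"turn":0},{"hand":6,"travel":[0,0.5,0],"turn":0},{"hand":6,"travel":[0,0,0],"turn":0}]'
python3 -m inch '[{"hand":5,"travel":[0,0,0],"turn":0},{"hand":4,"travel":[0,0,0],"turn":0},{"hand":3,"travel":[0,0,0],"turn":0},{"hand":2,"travel":[0,0,0],"turn":0},{"hand":2,"travel":[0,0,0],"turn":0},{"hand":2,"travel":[0,0,0],"turn":0},{"hand":2,"travel":[0,0,0],"turn":0}]' 40
```

```text
t: 15.25
position: [0.4853, 0.3133, 0.0199]
orientation: [[0.997, -0.0, 0.082], [-0.082, -0.0, 0.997], [-0.0, -1.0, -0.0]]
wrist_force: [1.1, 0.4, 0.5]
grip_width: 0.06
t: 15.95
position: [0.4858, 0.3137, 0.0211]
orientation: [[0.997, 0.001, 0.082], [-0.082, 0.001, 0.997], [0.001, -1.0, 0.001]]
wrist_force: [-0.2, -0.9, 6.4]
grip_width: 0.0304
```

```bash
python3 -m inch '[{"hand":2,"travel":[0,-0.5,0],"turn":0},{"hand":2,"travel":[0,-1,0],"turn":0},{"hand":2,"travel":[0,-2,0],"turn":0},{"hand":2,"travel":[0,-2.5,0],"turn":0},{"hand":2,"travel":[0,-2.5,0],"turn":0},{"hand":2,"travel":[0,-2.5,0],"turn":0},{"hand":2,"travel":[0,-2.5,0],"turn":0},{"hand":2,"travel":[0,-2,0],"turn":0},{"hand":2,"travel":[0,-1,0],"turn":0},{"hand":2,"travel":[0,-0.5,0],"turn":0}]'
python3 -m inch '[{"hand":2,"travel":[0.1,0,-1],"turn":0},{"hand":2,"travel":[0.1,0,-2],"turn":0},{"hand":2,"travel":[0.1,0,-3],"turn":0},{"hand":2,"travel":[0.1,0,-3],"turn":0},{"hand":2,"travel":[0.1,0,-3],"turn":0},{"hand":2,"travel":[0.1,0,-3],"turn":0},{"hand":2,"travel":[0.1,0,-3],"turn":0},{"hand":2,"travel":[0.1,0,-3],"turn":0},{"hand":2,"travel":[0.1,0,-3],"turn":0},{"hand":2,"travel":[0.1,0,-3],"turn":0}]'
python3 -m inch '[{"hand":2,"travel":[0,0,-3],"turn":0},{"hand":2,"travel":[0,0,-3],"turn":0},{"hand":2,"travel":[0,0,-2.4],"turn":0},{"hand":2,"travel":[0,0,-1],"turn":0},{"hand":2,"travel":[0,0,0],"turn":0}]'
python3 -m inch '[{"hand":2,"travel":[0,0,0],"turn":5},{"hand":2,"travel":[0,0,0],"turn":8},{"hand":2,"travel":[0,0,0],"turn":8},{"hand":2,"travel":[0,0,0],"turn":8},{"hand":2,"travel":[0,0,0],"turn":8},{"hand":2,"travel":[0,0,0],"turn":8},{"hand":2,"travel":[0,0,0],"turn":8},{"hand":2,"travel":[0,0,0],"turn":8},{"hand":2,"travel":[0,0,0],"turn":8},{"hand":2,"travel":[0,0,0],"turn":7}]'
python3 - <<'E'
from h import *
for k in ('top','side'):
  c=snap(k,k+'6.png')
  for q in ['drawer_bay','drawer_lip','cassette','bottle','unit']:
    print(k,q,[(r['conf'],world(c,r['position']).round(4)) for r in vision.pinpoint(q,k)])
togo([.466,-.153,.18])
a=cv2.imread('pics/side6.png')[130:260,230:340];b=cv2.imread('pics/top6.png')[170:280,210:350]
cv2.imwrite('pics/crop6.png',np.hstack([cv2.resize(x,(390,450),interpolation=cv2.INTER_CUBIC) for x in (a,b)]))
E
```

```text
t: 16.95
position: [0.4855, 0.3135, 0.1915]
orientation: [[0.997, 0.001, 0.082], [-0.082, 0.001, 0.997], [0.001, -1.0, 0.001]]
wrist_force: [-0.9, 0.4, -2.2]
grip_width: 0.0305
t: 17.95
position: [0.4715, 0.041, 0.1892]
orientation: [[0.997, -0.002, 0.082], [-0.082, -0.001, 0.997], [-0.002, -1.0, -0.001]]
wrist_force: [0.5, -1.5, -1.9]
grip_width: 0.0304
t: 18.45
position: [0.4645, -0.0516, 0.1896]
orientation: [[0.996, -0.002, 0.084], [-0.084, 0.0, 0.996], [-0.002, -1.0, -0.0]]
wrist_force: [-0.0, -0.3, -2.3]
grip_width: 0.0308
t: 19.45
position: [0.4652, -0.0493, 0.1898]
orientation: [[0.157, -0.001, 0.988], [-0.988, 0.0, 0.157], [-0.001, -1.0, -0.001]]
wrist_force: [-0.4, -0.5, -1.7]
grip_width: 0.0305
top drawer_bay [(0.62, array([ 0.4671, -0.1525,  0.011 ])), (0.49, array([ 0.4874, -0.6404,  0.0084]))]
top drawer_lip [(0.64, array([ 0.4569, -0.0854,  0.0533])), (0.56, array([ 0.4749, -0.5942,  0.039 ]))]
top cassette [(0.84, array([ 0.4677, -0.0471,  0.1669])), (0.62, array([ 0.4889, -0.3001, -0.0005]))]
top bottle [(0.95, array([ 0.4668,  0.0434, -0.0022])), (0.51, array([ 0.4672, -0.1523,  0.0072]))]
top unit [(0.64, array([ 0.4876, -0.2973,  0.0034])), (0.62, array([ 4.936e-01, -6.549e-01,  6.000e-04]))]
side drawer_bay [(0.63, array([ 0.4655, -0.1568,  0.0083])), (0.18, array([ 0.4872, -0.3   ,  0.0026]))]
side drawer_lip [(0.95, array([ 0.4537, -0.0854,  0.0511])), (0.56, array([ 0.4689, -0.5992,  0.0385]))]
side cassette [(0.59, array([ 0.4662, -0.0514,  0.1705]))]
side bottle [(0.7, array([0.4652, 0.0398, 0.0028])), (0.31, array([ 0.4882, -0.2986,  0.0038]))]
side unit [(0.72, array([ 0.488 , -0.2984,  0.0034])), (0.66, array([ 0.4962, -0.6558, -0.003 ]))]
t 20.05 pos [ 0.4656 -0.0502  0.1903] yaw -80.7 togo cm [10.15  1.03 -1.63] F [ 0.   0.4 -2.5] w 0.0307
```

View pics/crop6.png

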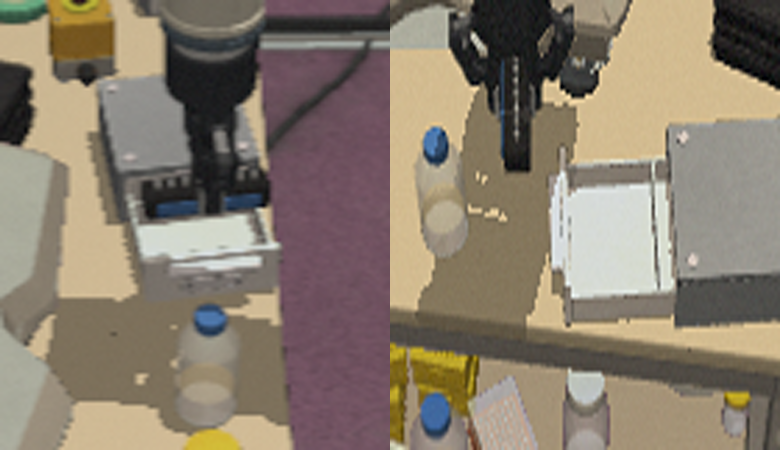

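The side crop shows the cassette held level above the drawer. The top crop shows the empty drawer with its lip at (560,230) and the bottle standing at (445,190). I'll move over the bay and partway down.

```bash
python3 -m inch '[{"hand":2,"travel":[1,0,-0.2],"turn":0},{"hand":2,"travel":[2,0,-0.3],"turn":0},{"hand":2,"travel":[2.3,0,-0.4],"turn":0},{"hand":2,"travel":[2.3,0,-0.4],"turn":0},{"hand":2,"travel":[1.7,0,-0.3],"turn":0},{"hand":2,"travel":[1,0,0],"turn":0},{"hand":2,"travel":[0,0,0],"turn":0}]'
python3 -m inch '[{"hand":2,"travel":[0,1,0],"turn":0},{"hand":2,"travel":[0,2,0],"turn":0},{"hand":2,"travel":[0,2,0],"turn":0},{"hand":2,"travel":[0,2,0],"turn":0},{"hand":2,"travel":[0,2,0],"turn":0},{"hand":2,"travel":[0,1.5,0],"turn":0},{"hand":2,"travel":[0,0.5,0],"turn":0},{"hand":2,"travel":[0,0,0],"turn":0}]'
python3 - <<'E'
from h import *
for k in ('top','side'):
  c=snap(k,k+'7.png')
  for q in ['cassette','drawer_lip']:
    print(k,q,[(r['conf'],world(c,r['position']).round(4)) for r in vision.pinpoint(q,k)])
togo([.4657,-.1548,.0315])
a=cv2.imread('pics/side7.png')[150:230,240:320];b=cv2.imread('pics/top7.png')[190:270,240:320]
cv2.imwrite('pics/crop7.png',np.hstack([cv2.resize(x,(400,400),interpolation=cv2.INTER_CUBIC) for x in (a,b)]))
E
```

```text
t: 20.75
position: [0.4667, -0.1558, 0.1903]
orientation: [[0.16, 0.0, 0.987], [-0.987, -0.0, 0.16], [0.0, -1.0, 0.0]]
wrist_force: [0.6, 0.7, -0.8]
grip_width: 0.0306
t: 21.55
position: [0.4659, -0.1536, 0.0794]
orientation: [[0.163, -0.002, 0.987], [-0.987, 0.001, 0.163], [-0.001, -1.0, -0.002]]
wrist_force: [0.0, -1.3, -2.1]
grip_width: 0.0301
top cassette [(0.79, array([ 0.4657, -0.1515,  0.0572]))]
top drawer_lip [(0.92, array([ 0.4563, -0.083 ,  0.0507])), (0.41, array([ 0.4749, -0.5961,  0.0398]))]
side cassette [(0.71, array([ 0.4694, -0.1565,  0.0604]))]
side drawer_lip [(0.68, array([ 0.4508, -0.0839,  0.0512])), (0.22, array([ 0.463 ,  0.1574, -0.0035]))]
t 21.85 pos [ 0.467  -0.1546  0.081 ] yaw -80.7 togo cm [-0.    4.95 -0.14] F [ 0.6  0.3 -1.6] w 0.0305
```

View pics/crop7.png

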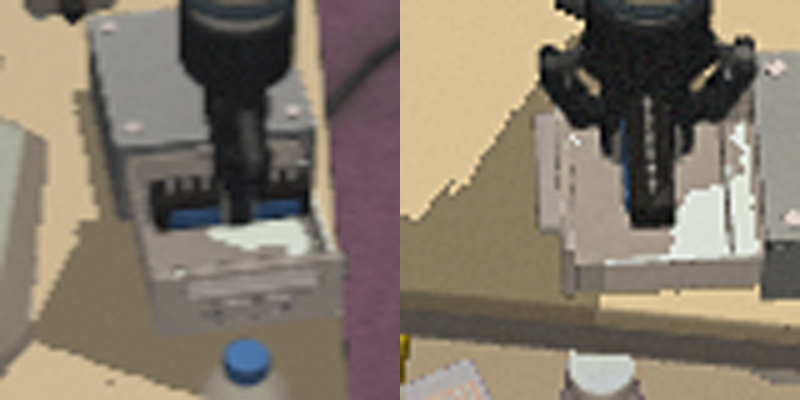

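The cassette sits between the drawer's side walls in both views, about 50 mm above the floor. I'll descend slowly.

```bash
python3 -m inch '[{"hand":2,"travel":[0,0.6,-0.2],"turn":0},{"hand":2,"travel":[0,0.8,0],"turn":0},{"hand":2,"travel":[0,0.8,0],"turn":0},{"hand":2,"travel":[0,0.5,0],"turn":0},{"hand":2,"travel":[0,0,0],"turn":0}]'
python3 -m inch '[{"hand":2,"travel":[0,0.6,0],"turn":0},{"hand":2,"travel":[0,0.6,0],"turn":0},{"hand":2,"travel":[0,0.5,0],"turn":0},{"hand":2,"travel":[0,0.2,0],"turn":0},{"hand":2,"travel":[0,0,0],"turn":0},{"hand":2,"travel":[0,0,0],"turn":0}]'
```

```text
t: 22.35
position: [0.4639, -0.1546, 0.0522]
orientation: [[0.162, -0.002, 0.987], [-0.987, 0.001, 0.162], [-0.001, -1.0, -0.002]]
wrist_force: [0.0, 0.8, -1.8]
grip_width: 0.0308
t: 22.95
position: [0.4646, -0.1548, 0.0343]
orientation: [[0.162, 0.0, 0.987], [-0.987, -0.0, 0.162], [0.0, -1.0, 0.0]]
wrist_force: [-0.5, -0.8, -1.5]
grip_width: 0.0306
```

```bash
python3 -m inch '[{"hand":2,"travel":[0,0.2,0],"turn":0},{"hand":2,"travel":[0,0.1,0],"turn":0},{"hand":2,"travel":[0,0,0],"turn":0}]'
python3 -m inch '[{"hand":2,"travel":[0,0.1,0],"turn":0},{"hand":2,"travel":[0,0,0],"turn":0}]'
```

```text
t: 23.25
position: [0.4645, -0.1548, 0.0312]
orientation: [[0.162, -0.0, 0.987], [-0.987, 0.0, 0.162], [-0.0, -1.0, -0.0]]
wrist_force: [0.1, 0.3, -1.9]
grip_width: 0.0306
t: 23.45
position: [0.4646, -0.1549, 0.031]
orientation: [[0.162, 0.0, 0.987], [-0.987, -0.0, 0.162], [0.0, -1.0, 0.0]]
wrist_force: [-2.8, -0.7, 11.3]
grip_width: 0.0305
```

Contact with the floor at 11 N. I'll release, rise and look.

```bash
python3 -m inch '[{"hand":3.5,"travel":[0,0,0],"turn":0},{"hand":4.2,"travel":[0,0,0],"turn":0},{"hand":4.6,"travel":[0,0,0],"turn":0},{"hand":4.6,"travel":[0,-0.5,0],"turn":0},{"hand":4.6,"travel":[0,-1.5,0],"turn":0},{"hand":4.6,"travel":[0,-2.5,0],"turn":0},{"hand":4.6,"travel":[0,-3,0],"turn":0},{"hand":4.6,"travel":[0,-3,0],"turn":0},{"hand":4.6,"travel":[0,-3,0],"turn":0},{"hand":4.6,"travel":[0,-2,0],"turn":0}]'
python3 -m inch '[{"hand":0,"travel":[-1,0,0],"turn":0},{"hand":0,"travel":[-2,0,0],"turn":0},{"hand":0,"travel":[-2.5,0,0],"turn":0},{"hand":0,"travel":[-2.5,0,0],"turn":0},{"hand":0,"travel":[-1,0,0],"turn":-5},{"hand":0,"travel":[0,0,0],"turn":-8.5},{"hand":0,"travel":[0,0,0],"turn":-8.5},{"hand":0,"travel":[0,0,0],"turn":-8.5},{"hand":0,"travel":[0,0,0],"turn":-8.5},{"hand":0,"travel":[0,0,0],"turn":-8.5}]'
python3 -m inch '[{"hand":0,"travel":[0,0,0],"turn":-8.5},{"hand":0,"travel":[0,0,0],"turn":-8.5},{"hand":0,"travel":[0,0,0],"turn":-8.5},{"hand":0,"travel":[0,0,0],"turn":-8.5},{"hand":0,"travel":[0,0,0],"turn":-8.5},{"hand":0,"travel":[0,0,0],"turn":0}]'
python3 - <<'E'
from h import *
for k in ('top','side'):
  c=snap(k,k+'8.png')
  for q in ['cassette','drawer_lip','bottle','drawer_bay']:
    print(k,q,[(r['conf'],world(c,r['position']).round(4)) for r in vision.pinpoint(q,k)])
togo([.4502,-.0555,.05])
a=cv2.imread('pics/side8.png')[150:230,240:320];b=cv2.imread('pics/top8.png')[190:270,240:320]
cv2.imwrite('pics/crop8.png',np.hstack([cv2.resize(x,(400,400),interpolation=cv2.INTER_CUBIC) for x in (a,b)]))
E
```

```text
t: 24.45
position: [0.4651, -0.1549, 0.1877]
orientation: [[0.162, 0.002, 0.987], [-0.987, -0.001, 0.162], [0.001, -1.0, 0.002]]
wrist_force: [0.6, -1.0, -0.7]
grip_width: 0.0459
t: 25.45
position: [0.4491, -0.0654, 0.1844]
orientation: [[0.84, -0.002, 0.542], [-0.542, 0.0, 0.84], [-0.002, -1.0, -0.001]]
wrist_force: [-0.5, 0.5, 0.2]
grip_width: -0.0001
t: 26.05
position: [0.4492, -0.0655, 0.1845]
orientation: [[0.986, -0.001, -0.164], [0.164, 0.0, 0.986], [-0.001, -1.0, 0.001]]
wrist_force: [-0.0, -0.0, -0.7]
grip_width: -0.0004
top cassette [(0.49, array([ 0.4677, -0.1546,  0.0057])), (0.25, array([ 0.4453, -0.4902,  0.0041]))]
top drawer_lip [(0.69, array([ 0.4535, -0.0836,  0.0494])), (0.53, array([ 0.4739, -0.5928,  0.0392]))]
top bottle [(0.64, array([0.4671, 0.0423, 0.0023]))]
top drawer_bay [(0.75, array([ 0.4652, -0.1553,  0.0089])), (0.65, array([ 0.4881, -0.6423,  0.0059]))]
side cassette [(0.59, array([ 0.4662, -0.1552,  0.0139]))]
side drawer_lip [(0.59, array([ 0.4537, -0.0864,  0.0497])), (0.48, array([ 0.4696, -0.6019,  0.035 ]))]
side bottle [(0.66, array([0.4652, 0.0393, 0.0013])), (0.4, array([ 0.4505, -0.0861,  0.0497]))]
side drawer_bay [(0.57, array([ 0.4687, -0.1577,  0.0104])), (0.5, array([ 0.4846, -0.6442,  0.0098]))]
t 26.55 pos [ 0.45   -0.066   0.1853] yaw 9.3 togo cm [ 0.19 13.53  1.03] F [-0.   0.6  0.2] w -0.0002
```

View pics/crop8.png

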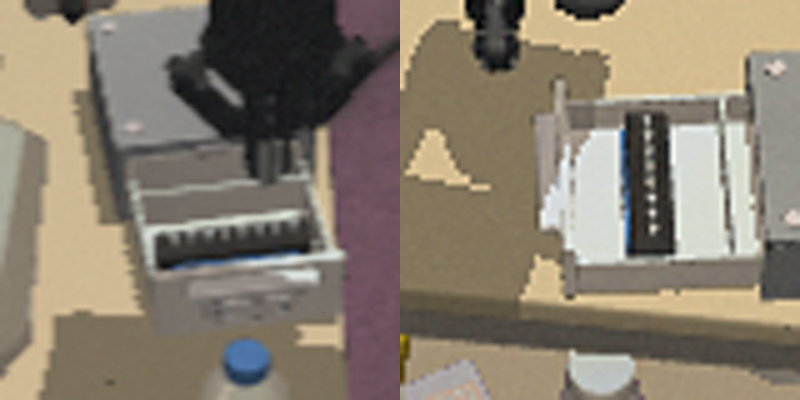

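The cassette lies flat in the bay with nozzles up, at (650,185) in the top crop. Next I'll go down in front of the lip with closed fingers.

```bash
python3 -m inch '[{"hand":0,"travel":[0.3,1,1.2],"turn":0},{"hand":0,"travel":[0,2,0],"turn":0},{"hand":0,"travel":[0,2.5,0],"turn":0},{"hand":0,"travel":[0,2.5,0],"turn":0},{"hand":0,"travel":[0,2.5,0],"turn":0},{"hand":0,"travel":[0,2,0],"turn":0},{"hand":0,"travel":[0,1,0],"turn":0},{"hand":0,"travel":[0,0,0],"turn":0}]'
python3 -m inch '[{"hand":0,"travel":[0,0,-0.4],"turn":0},{"hand":0,"travel":[0,0,-0.4],"turn":0},{"hand":0,"travel":[0,0,-0.3],"turn":0},{"hand":0,"travel":[0,0,-0.3],"turn":0},{"hand":0,"travel":[0,0,-0.3],"turn":0},{"hand":0,"travel":[0,0,-0.3],"turn":0},{"hand":0,"travel":[0,0,-0.3],"turn":0},{"hand":0,"travel":[0,0,-0.3],"turn":0},{"hand":0,"travel":[0,0,-0.3],"turn":0},{"hand":0,"travel":[0,0,-0.3],"turn":0}]'
```

```text
t: 27.35
position: [0.4499, -0.053, 0.0489]
orientation: [[0.987, -0.003, -0.162], [0.162, 0.0, 0.987], [-0.003, -1.0, 0.001]]
wrist_force: [0.6, -0.4, 0.6]
grip_width: 0.0002
t: 28.35
position: [0.4562, -0.0854, 0.0503]
orientation: [[0.987, -0.0, -0.162], [0.162, 0.0, 0.987], [-0.0, -1.0, 0.0]]
wrist_force: [-0.6, 2.1, 0.9]
grip_width: -0.0003
```

```bash
python3 -m inch '[{"hand":0,"travel":[0,0,-0.4],"turn":0},{"hand":0,"travel":[0,0,-0.5],"turn":0},{"hand":0,"travel":[0,0,-0.5],"turn":0},{"hand":0,"travel":[0,0,-0.5],"turn":0},{"hand":0,"travel":[0,0,-0.5],"turn":0},{"hand":0,"travel":[0,0,-0.5],"turn":0},{"hand":0,"travel":[0,0,-0.5],"turn":0},{"hand":0,"travel":[0,0,-0.5],"turn":0},{"hand":0,"travel":[0,0,-0.5],"turn":0},{"hand":0,"travel":[0,0,-0.5],"turn":0}]'
python3 -m inch '[{"hand":0,"travel":[0,0,-0.5],"turn":0},{"hand":0,"travel":[0,0,-0.5],"turn":0},{"hand":0,"travel":[0,0,-0.5],"turn":0},{"hand":0,"travel":[0,0,-0.5],"turn":0},{"hand":0,"travel":[0,0,-0.5],"turn":0},{"hand":0,"travel":[0,0,-0.5],"turn":0},{"hand":0,"travel":[0,0,-0.4],"turn":0},{"hand":0,"travel":[0,0,-0.4],"turn":0},{"hand":0,"travel":[0,0,-0.3],"turn":0},{"hand":0,"travel":[0,0,-0.3],"turn":0}]'
```

```text
t: 29.35
position: [0.4642, -0.134, 0.0503]
orientation: [[0.987, -0.0, -0.162], [0.162, 0.0, 0.987], [-0.0, -1.0, 0.0]]
wrist_force: [1.2, 1.3, 1.2]
grip_width: -0.0
t: 30.35
position: [0.4712, -0.1772, 0.0503]
orientation: [[0.987, -0.0, -0.162], [0.162, 0.0, 0.987], [-0.0, -1.0, 0.0]]
wrist_force: [0.1, 1.3, -0.1]
grip_width: -0.0004
```

```bash
python3 -c "
from h import *
togo([.472,-.198,.05])"
```

```text
t 30.35 pos [ 0.4712 -0.1772  0.0503] yaw 9.3 togo cm [-0.26  0.03 -2.06] F [ 0.1  1.3 -0.1] w -0.0004
```

Now the roller zone, in 2 mm steps.

```bash
python3 -m inch '[{"hand":0,"travel":[0,0,-0.2],"turn":0},{"hand":0,"travel":[0,0,-0.2],"turn":0},{"hand":0,"travel":[0,0,-0.2],"turn":0},{"hand":0,"travel":[0,0,-0.2],"turn":0},{"hand":0,"travel":[0,0,-0.2],"turn":0},{"hand":0,"travel":[0,0,-0.1],"turn":0}]'
python3 -m inch '[{"hand":0,"travel":[0,0,-0.15],"turn":0},{"hand":0,"travel":[0,0,-0.15],"turn":0},{"hand":0,"travel":[0,0,-0.1],"turn":0}]'
```

```text
t: 30.95
position: [0.4731, -0.188, 0.0503]
orientation: [[0.987, 0.0, -0.162], [0.162, -0.0, 0.987], [0.0, -1.0, -0.0]]
wrist_force: [0.7, 1.7, 0.3]
grip_width: -0.0001
t: 31.25
position: [0.4737, -0.1919, 0.0503]
orientation: [[0.987, -0.0, -0.162], [0.162, 0.0, 0.987], [-0.0, -1.0, 0.0]]
wrist_force: [0.4, 1.3, 0.1]
grip_width: 0.0001
```

```bash
python3 -m inch '[{"hand":0,"travel":[0,0,-0.15],"turn":0},{"hand":0,"travel":[0,0,-0.15],"turn":0},{"hand":0,"travel":[0,0,-0.15],"turn":0}]'
python3 -m inch '[{"hand":0,"travel":[0,0,-0.15],"turn":0},{"hand":0,"travel":[0,0,-0.15],"turn":0},{"hand":0,"travel":[0,0,-0.1],"turn":0}]'
python3 - <<'E'
from h import *
for k in ('top','side'):
  c=snap(k,k+'9.png')
  for q in ['drawer_lip','unit']:
    print(k,q,[(r['conf'],world(c,r['position']).round(4)) for r in vision.pinpoint(q,k)])
E
```

```text
t: 31.55
position: [0.4744, -0.1963, 0.0503]
orientation: [[0.987, -0.0, -0.162], [0.162, -0.0, 0.987], [-0.0, -1.0, -0.0]]
wrist_force: [0.6, 1.5, -0.2]
grip_width: -0.0003
t: 31.85
position: [0.4746, -0.1982, 0.0502]
orientation: [[0.987, -0.001, -0.16], [0.16, 0.004, 0.987], [-0.001, -1.0, 0.004]]
wrist_force: [2.6, 21.6, 7.3]
grip_width: 0.0002
top drawer_lip [(0.63, array([ 0.4754, -0.2072,  0.0529])), (0.63, array([ 0.4737, -0.5956,  0.0392]))]
top unit [(0.89, array([ 0.4864, -0.2947,  0.0029])), (0.77, array([ 0.4934, -0.6543, -0.0037]))]
side drawer_lip [(0.85, array([ 0.4759, -0.2118,  0.0508]))]
side unit [(0.91, array([ 0.4897, -0.2967,  0.0024])), (0.53, array([ 0.4961, -0.6538, -0.0027]))]
```

21.6 N and the lip near its home position suggest it has seated. I'll back off and check.

```bash
python3 -m inch '[{"hand":0,"travel":[0,0,0.5],"turn":0},{"hand":0,"travel":[0,0,1.5],"turn":0},{"hand":0,"travel":[0,0,2],"turn":0},{"hand":0,"travel":[0,-2,1],"turn":0},{"hand":0,"travel":[0,-3,0],"turn":0},{"hand":0,"travel":[0,-4,0],"turn":0},{"hand":0,"travel":[0,-4,0],"turn":0},{"hand":0,"travel":[0,-4,0],"turn":0},{"hand":0,"travel":[0,-4,0],"turn":0},{"hand":0,"travel":[0,0,0],"turn":0}]'
python3 - <<'E'
from h import *
for k in ('top','side'):
  c=snap(k,k+'10.png')
  for q in ['drawer_lip','drawer_bay','cassette','unit','bottle','jar','flask','timer']:
    print(k,q,[(round(r['conf'],2),world(c,r['position']).round(4)) for r in vision.pinpoint(q,k)][:2])
togo([.45,-.05,.2])
a=cv2.imread('pics/side10.png')[130:230,230:330];b=cv2.imread('pics/top10.png')[190:270,240:360]
cv2.imwrite('pics/crop10.png',np.hstack([cv2.resize(a,(400,400),interpolation=cv2.INTER_CUBIC),cv2.resize(b,(400,267),interpolation=cv2.INTER_CUBIC)[:400] if 0 else cv2.copyMakeBorder(cv2.resize(b,(400,267),interpolation=cv2.INTER_CUBIC),0,133,0,0,cv2.BORDER_CONSTANT)]))
E
```

```text
t: 33.15
position: [0.4694, -0.1513, 0.2654]
orientation: [[0.987, 0.008, -0.162], [0.162, -0.003, 0.987], [0.008, -1.0, -0.004]]
wrist_force: [0.1, -0.3, 0.1]
grip_width: -0.0001
top drawer_lip [(0.58, array([ 0.4768, -0.5934,  0.0394])), (0.49, array([ 0.4791, -0.2114,  0.0501]))]
top drawer_bay []
top cassette []
top unit [(0.91, array([ 0.4876, -0.3004, -0.0015])), (0.64, array([ 0.4939, -0.656 , -0.0064]))]
top bottle [(0.7, array([0.4659, 0.0424, 0.0016]))]
top jar [(0.69, array([0.4658, 0.1584, 0.0036]))]
top flask []
top timer [(0.78, array([ 0.4447, -0.4927,  0.0021]))]
side drawer_lip [(0.9, array([ 0.4726, -0.2053,  0.0506]))]
side drawer_bay []
side cassette []
side unit [(0.96, array([ 0.4851, -0.2984, -0.0022])), (0.48, array([ 0.4933, -0.6587, -0.0017]))]
side bottle [(0.7, array([ 0.4655,  0.0421, -0.0006])), (0.24, array([ 0.5075,  0.4371, -0.001 ]))]
side jar [(0.69, array([ 0.4648,  0.1575, -0.0066])), (0.54, array([ 0.4464, -0.4901,  0.0046]))]
side flask [(0.86, array([0.507 , 0.435 , 0.0007]))]
side timer []
t 34.05 pos [ 0.467  -0.1509  0.2603] yaw 9.3 togo cm [-0.04  6.03 10.23] F [ 0.5 -0.2 -0.3] w 0.0
```

View pics/crop10.png

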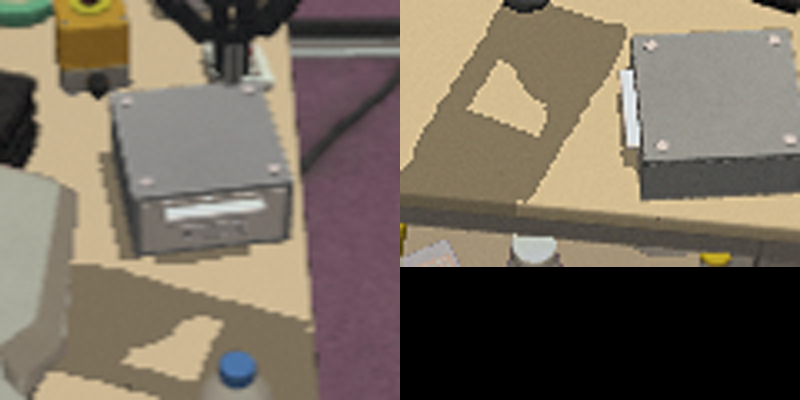

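The drawer looks shut: in the side crop the plate is flush with the unit front, and only the lip at (215,212) stands out. The roller's 6–8 N never showed in my readings, so I'll check the lip stand-off in pixels; home would be 14 mm.

Run:
```python
from h import *
c=vision.camera('side'); img=cv2.imread('pics/side10.png')
ux=np.array([.158,-.987]); uy=np.array([.987,.158])
g=lambda u,v,z: ray(c,(230+u/4-.37,130+v/4-.37),z)[:2]
for n,a in dict(topfront=(127,192,.072),topfront2=(290,180,.072),back1=(110,95,.072),back2=(262,84,.072),lipL=(163,222,.056),lipR=(266,214,.056),stripbackL=(165,208,.056),stripbackR=(265,200,.056)).items():
    p=g(*a); print(n,p.round(4),'unit x from (0.488,-0.299):',((p-[.488,-.299])@ux*1000).round(1))
# predicted pixel rows for the lip front edge at openings 0 and 10 mm
for d in (0,.005,.010):
    P=[proj(c,np.r_[np.array([.488,-.299])-ux*(.0915+d)+s*uy*.045,.056]) for s in (1,-1)]
    print(d,[((q-[230,130]+.37)*4).round(1) for q in P])
print([img[v,280].tolist() for v in range(174,192)])
```

```text
topfront [ 0.5528 -0.2207] unit x from (0.488,-0.299): -67.1
topfront2 [ 0.4076 -0.237 ] unit x from (0.488,-0.299): -73.9
back1 [ 0.5718 -0.3625] unit x from (0.488,-0.299): 75.9
back2 [ 0.4272 -0.3798] unit x from (0.488,-0.299): 70.2
lipL [ 0.521  -0.1986] unit x from (0.488,-0.299): -93.9
lipR [ 0.4296 -0.2092] unit x from (0.488,-0.299): -97.9
stripbackL [ 0.5193 -0.2175] unit x from (0.488,-0.299): -75.5
stripbackR [ 0.4298 -0.2283] unit x from (0.488,-0.299): -79.0
0 [array([166.5, 219.8]), array([266.2, 209.1])]
0.005 [array([167.3, 223.5]), array([267.4, 212.7])]
0.01 [array([168.2, 227.2]), array([268.5, 216.4])]
[[135, 138, 139], [133, 137, 138], [133, 136, 137], [134, 136, 137], [82, 83, 84], [139, 149, 158], [110, 119, 126], [208, 211, 204], [216, 217, 211], [210, 214, 208], [126, 131, 134], [94, 99, 105], [129, 132, 136], [108, 112, 117], [104, 107, 114], [107, 111, 118], [107, 113, 121], [95, 99, 102]]
```

Vision leaves 0–5 mm of doubt. I'll repeat a gentle push 10 mm higher up the fingers: if it stops hard at the same place, the drawer is home.

```bash
python3 -m inch '[{"hand":0,"travel":[0,2,0],"turn":0},{"hand":0,"travel":[0,3,0],"turn":0},{"hand":0,"travel":[0,3.5,0],"turn":0},{"hand":0,"travel":[0,3.5,0],"turn":0},{"hand":0,"travel":[0,3.5,0],"turn":0},{"hand":0,"travel":[0,3,-0.5],"turn":0},{"hand":0,"travel":[0,1.5,-1],"turn":0},{"hand":0,"travel":[0,0,-1],"turn":0},{"hand":0,"travel":[0,0,-1],"turn":0},{"hand":0,"travel":[0,0,0],"turn":0}]'
python3 -m inch '[{"hand":0,"travel":[0,0,-0.2],"turn":0},{"hand":0,"travel":[0,0,-0.2],"turn":0},{"hand":0,"travel":[0,0,-0.2],"turn":0},{"hand":0,"travel":[0,0,-0.2],"turn":0},{"hand":0,"travel":[0,0,0],"turn":0}]'
```

```text
t: 35.1
position: [0.4739, -0.1869, 0.0615]
orientation: [[0.987, 0.002, -0.161], [0.161, -0.001, 0.987], [0.002, -1.0, -0.001]]
wrist_force: [-0.1, 0.5, 0.3]
grip_width: 0.0002
t: 35.6
position: [0.4741, -0.1934, 0.0604]
orientation: [[0.987, 0.0, -0.162], [0.162, -0.0, 0.987], [0.0, -1.0, -0.0]]
wrist_force: [-0.3, 0.5, 0.7]
grip_width: 0.0001
```

```bash
python3 -m inch '[{"hand":0,"travel":[0,0,-0.1],"turn":0},{"hand":0,"travel":[0,0,-0.1],"turn":0},{"hand":0,"travel":[0,0,-0.1],"turn":0},{"hand":0,"travel":[0,0,0],"turn":0}]'
python3 -m inch '[{"hand":0,"travel":[0,0,-0.1],"turn":0},{"hand":0,"travel":[0,0,0],"turn":0}]'
```

```text
t: 36.0
position: [0.4744, -0.1963, 0.0603]
orientation: [[0.987, -0.0, -0.162], [0.162, -0.0, 0.987], [-0.0, -1.0, -0.0]]
wrist_force: [0.2, 0.1, -0.7]
grip_width: -0.0001
t: 36.2
position: [0.4746, -0.1973, 0.0603]
orientation: [[0.987, 0.0, -0.162], [0.162, -0.0, 0.987], [0.0, -1.0, -0.0]]
wrist_force: [0.1, 0.2, -1.2]
grip_width: 0.0001
```

```bash
python3 -m inch '[{"hand":0,"travel":[0,0,-0.1],"turn":0},{"hand":0,"travel":[0,0,0],"turn":0}]'
python3 -m inch '[{"hand":0,"travel":[0,0,-0.1],"turn":0},{"hand":0,"travel":[0,0,0],"turn":0}]'
```

```text
t: 36.4
position: [0.4746, -0.198, 0.0602]
orientation: [[0.987, -0.0, -0.162], [0.162, 0.001, 0.987], [-0.0, -1.0, 0.001]]
wrist_force: [0.5, 3.0, 0.9]
grip_width: 0.0
t: 36.6
position: [0.4746, -0.1981, 0.0602]
orientation: [[0.987, -0.001, -0.161], [0.161, 0.002, 0.987], [-0.001, -1.0, 0.002]]
wrist_force: [1.2, 8.3, 3.3]
grip_width: -0.0
```

It stops hard at the same spot, with no contact 1 mm earlier, and doesn't move at 8 N now or at 21.6 N before, so the drawer is home. I'll retreat and hand in.

```bash
python3 -m inch '[{"hand":0,"travel":[0,0,0.5],"turn":0},{"hand":0,"travel":[0,0,1.5],"turn":0},{"hand":0,"travel":[0,0,2],"turn":0},{"hand":0,"travel":[0,-2,0],"turn":0},{"hand":0,"travel":[0,-3,0],"turn":0},{"hand":0,"travel":[0,-4,0],"turn":0},{"hand":0,"travel":[0,-4,0],"turn":0},{"hand":0,"travel":[0,-3,0],"turn":0},{"hand":0,"travel":[0,0,0],"turn":0},{"hand":0,"travel":[0,0,0],"turn":0}]'
python3 - <<'E'
from h import *
for k in ('side','top'):
  c=snap(k)
  for q in ['drawer_lip','unit','bottle']: print(k,q,[(round(r['conf'],2),world(c,r['position']).round(4)) for r in vision.pinpoint(q,k)][:2])
print(job.sign_off())
E
```

```text
t: 37.6
position: [0.4684, -0.1592, 0.2206]
orientation: [[0.987, 0.001, -0.162], [0.162, -0.001, 0.987], [0.001, -1.0, -0.001]]
wrist_force: [-0.4, 0.3, -0.7]
grip_width: 0.0
side drawer_lip [(0.87, array([ 0.4744, -0.2131,  0.0488]))]
side unit [(0.74, array([ 0.4877, -0.2989,  0.0017])), (0.56, array([ 0.4933, -0.6588, -0.0035]))]
side bottle [(0.77, array([4.667e-01, 3.800e-02, 1.000e-04]))]
top drawer_lip [(0.48, array([ 0.4754, -0.596 ,  0.038 ])), (0.46, array([ 0.4776, -0.2044,  0.0514]))]
top unit [(0.84, array([ 0.4927, -0.6532, -0.002 ])), (0.65, array([ 4.873e-01, -2.994e-01, -4.000e-04]))]
top bottle [(0.74, array([ 0.4654,  0.0431, -0.0007]))]
the job is handed in; nothing more can be done
None
```

I took the bottle out and stood it upright on the bench at about (0.466, 0.041). The cassette went flat into the drawer, nozzles up, and I pushed the drawer home. The job was handed in at about 38 s, with the gripper clear of everything.

**Drawer:** the last pictures put the lip within a few millimetres of its home position. A second gentle push stopped hard at the same spot as the first. It did not move under 8 N, nor under the 21.6 N reached at the end of the first push, which was the highest force I read against the drawer.

**Doubts about the drawer:**
- My force readings, taken only at the end of each call, never showed the 6–8 N of the spring roller.
- A pixel check of the lip left 0–5 mm of uncertainty.
- I judged the drawer seated from the hard stop and the lip position.

**Cassette:** it was last seen before closing, lying flat within about 4 mm of the bay centre. It can't be seen with the drawer shut.

**Bystanders:** the jar, flask and timer were each found within about 5 mm of where they started, which is measurement noise. I did not check them again after the second push.

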